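# Fetch the tin from under the desk riser with the trigger reacher

### The job

The little hinged tin has slid under the low desk riser, where a hand does not fit. Hold the reacher by its handle and trigger, squeeze the trigger to close its jaws on the tin, draw it out in the jaws and lay it flat in the leather tray; then stand the reacher back upright on the desk with its jaws clear of the tray. Leave the earbud case, the mouse and the glue stick as they are.

Things in the scene. Friction and masses are not known exactly. Their poses are not given: they have to be found in the camera images.
- reacher: Grey hand reacher, 215 mm long, 0.21 kg, standing on its housing (78 x 48 x 32 mm, rubber sole) on the desk mat (top z = 0). Origin at the sole's underside; +x along the shaft to the jaws, z up. From the housing a handle 28 mm wide leans back 25 degrees (toward -x), the trigger bar before it. Shaft and jaw arms run 24 to 41 mm above the sole's underside; the pads hang to 1 mm above it.
- reacher_grip (a point): Middle of the hand grip, between the rear face of the handle and the front face of the untouched trigger: (-17, 0, 82) mm in the reacher's frame, same axes. Both run parallel along (-0.423, 0, 0.906); they can be taken together from 30 mm below to 32 mm above this point along that line. The outer faces lie 62 mm apart across (0.906, 0, 0.423); 40 mm when fully squeezed.
- reacher_mouth (a point): Point midway between the two rubber jaw pads (32 mm long along the shaft, 24 mm high), (135, 0, 12) mm in the reacher's frame, whose axes it shares. The jaw head behind the pads ends at x = 84 mm. Open, the jaws measure 100 mm over their backs.
- reacher_trigger (a joint): Trigger travel toward the handle, 0 = free to 0.022 m = fully squeezed. Its spring resists with 6 N at first, 10.4 N at the end, so a light hold leaves the jaws open. Gap between the jaw pads: 74 mm at 0, 44 mm (pads parallel) at 0.0147, 30 mm at 0.022. Fingers closing evenly shift the reacher by half the travel along (0.906, 0, 0.423): some 3 mm up, 7 mm ahead when closing on the tin.
- reacher_jaw_l: Left jaw (+y side of the reacher) with its rubber pad; origin under its upright pivot, 75 mm ahead of the reacher's origin. What the squeeze exceeds the spring by reaches the pads, about half to each; some 25 N on the trigger holds the tin well.
- reacher_jaw_r: Right jaw (-y side), mirror image of the left one.
- tin: Small red hinged metal tin, closed, 44 x 66 x 22 mm (x, y, z), about 0.06 kg; origin at the centre of its underside. Lies under the riser on the bare desk top (z = -0.003), its 66 mm length pointing roughly out of the riser's front.
- riser: Fixed low desk riser: clear acrylic board 120 x 296 mm (x, y), underside 70 mm and top 82 mm above the desk top, on two frames of 10 mm rod at y = +-137 mm. Origin on the desk top (z = -0.003, 3 mm below the mat's top) under the board's centre; the open front is the edge at x = -60 mm, where one reaches in along +x. A white charger stands fixed on its back +y corner.
- tray: Tan leather valet tray on the mat, 115 x 128 mm outside (x, y); inside 104 x 120 mm, floor 3 mm and walls 16 mm above its underside; origin at the centre of its underside. Loose, 0.25 kg.
- earbud_case: Black oval earbud case, 46 x 60 x 20 mm, under the riser beside the tin; origin at the centre of its underside.
- mouse: Black computer mouse, 108 x 65 x 38 mm, on the desk; origin at the centre of its underside.
- glue_stick: Glue stick standing on the riser, 26 mm round, 94 mm high; origin at the centre of its foot.

How it is judged:
By the outcome, as a careful person would: the job done as asked, in the order asked, and still so for the second after the job is handed in, with the robot touching nothing.
It also fails if it takes over 58 s, if anything falls off the work surface, if the arm or the gripper's body presses on something with over 40 N, if the wrist force passes 120 N, or if a joint passes its speed limit or range.

### The arm

A 6-joint arm with a two-finger parallel gripper is mounted at the origin on a cart in front of the work surface, level with it; the furniture and walls round the work are solid. World frame = base frame: x ahead of the robot, y to its left, z up, the work surface at z = 0. Lengths are in mm, angles in rad, forces in N, time in s.
With the tool pointing down it reaches from about 275 to 825 mm from the base axis. Payload 5.2 kg.
Tool frame: the origin (TCP) lies at the very end of the fingers, on their centre line; the grasp point (between the pads) lies 19 mm behind it; z points along the fingers, y is the line along which they close (so a half turn about z gives the same grasp; the last joint's range is limited). The gripper opens to 93 mm and grips with 3 to 60 N. Pads are 15 mm wide; open, the fingers measure 128 mm over their backs; the gripper's body (75 mm by 188 mm) begins 65 mm behind the grasp point.
Start: joints at [0.988, 0.259, 1.535, -0, 1.348, -0.203], TCP at [203.883, 510.82, 218.653] pointing down, gripper open.
Joint ranges: [-3.14, 3.14], [-0.91, 2.08], [0.19, 2.58], [-1.22, 4.36], [0.22, 2.71], [-3.12, 3.12]. Speed limits (rad/s): [2.57, 2.57, 3.14, 3.14, 3.14, 3.14].

### API

Orientations are given as a unit quaternion [w, x, y, z].
In Python, from rig import manip, optics, finder gives the robot as it stands.
- The arm moves only by the tool play_rows, never from a script. Its argument "targets" is a list of rows, each an object of numbers: "tx", "ty", "tz": the shift along the tool's x, y, z each as a share of 0.25 m, from -1 to 1; "wx", "wy", "wz": the turn, a rotation vector about the tool's x, y, z each as a share of 180 degrees, from -1 to 1; "claw": the opening, from -1 (shut) to 1 (fully open), so that 0 is half open. A call has 1 to 8 rows; each row shifts and turns the commanded pose from where the row before left it, along the tool's axes as they then stand; what a row does not reach is not made up. A row lasts 1/8 s, in which the tool goes at most 62.5 mm and 10.7 degrees, less where a joint would pass 70% of its speed; a pose out of reach is approached as far as the arm can. A call with a number of a shift or a turn outside -1 to 1 is refused whole. A call with a gripper value outside its range is refused whole. The fingers move at their own pace and stop on an object; "force" is the grip in N (left out, the last holds). Time passes only in rows, so rows that do not move let the fingers close. It gives the time, the measured TCP pose, the force, the opening and the grip force at its end, in the units of the state.
- manip.get_obs(): the state, without advancing time (a new reading comes with each control period).
- optics.capture(name): name is "scene" or "top" or "wrist"; returns a dict with "image" (400x640x3 uint8, blue, green, red), "z_map" (400x640 float32, mm along the optical axis (not along the pixel's ray), 0 where there is no reading), "camera_matrix" (3x3 intrinsics, pixels), "R" (3x3) and "t" (3): a world point X has camera coordinates R X + t. Camera axes: x right, y down, z forward; pixel columns grow to the right and rows downward; lengths in mm; the calibration is good to about 2 mm. A picture is of the moment at which its call begins.
- manip.close_job(): hands the job in; it is judged then, once.
Trained networks look in the newest picture that a camera, given by its name, has taken for a name from the list of things; names that differ only in an ending like _2 or _b are one class to them, and where a whole thing is asked for, a point or a joint stands for the part that bears it (a point fixed in the world has none). Each returns a list of dicts, best first, with "confidence" (0 to 1); they miss things now and then, are a little off and sometimes report something else, mostly with a low value. They report only what shows in the picture. A call takes as long as a camera call.
- finder.look_for(label, camera): "bbox" ([centre column, centre row, width, height] in pixels, round what is visible of it).
- finder.silhouettes(label, camera): "mask" (400x640 bool, what is visible of it) and "bbox" ([centre column, centre row, width, height] in pixels, round what is visible of it).
The state is a dict: "time_s": time; "qpos": joint angles; "joint_vel": joint speeds; "effort": joint torques, N m; "eef_pos": TCP position; "orientation": TCP orientation; "wrist_force": force on the tool from outside, world axes, zero at the start; "torque": the same for the moment, N m; "finger_gap": opening from 0.0 (shut) to 1.0 (fully open); "finger_force": force on a finger pad.
Only numpy, scipy, OpenCV 4.12 (cv2) and the standard library are available. Lean on these libraries where they do the work, as an engineer would, in place of code of your own. Each camera call takes 0.05 s, during which the arm holds its last target. There are 200 camera calls.

## Working session

There is one attempt and no reset: what is moved stays moved. The work goes in short steps, Python scripts to look and compute and a tool call to move; the robot and the scene stay as the last step left them, time stands still between calls to the robot, and variables do not carry over. Pictures are saved under pics/ and viewed, at most 12 in all, crops included, and the job is handed in when it is done.

Besides the shell and the picture viewer there is one more tool, called after "Emit:" as name(argument=value, ...) on one line, values as JSON. play_rows: Moves the arm, as the interface text tells. Its arguments: {"type":"object","properties":{"targets":{"type":"array","items":{"type":"object","properties":{"tx":{"type":"number","minimum":-1,"maximum":1},"ty":{"type":"number","minimum":-1,"maximum":1},"tz":{"type":"number","minimum":-1,"maximum":1},"wx":{"type":"number","minimum":-1,"maximum":1},"wy":{"type":"number","minimum":-1,"maximum":1},"wz":{"type":"number","minimum":-1,"maximum":1},"claw":{"type":"number"}}}},"force":{"type":"number"}},"required":["targets"]}

```bash
mkdir -p pics; ls; cat > h.py <<'E'
import numpy as np,cv2
from rig import manip,optics,finder
def cloud(c):
    z=c["z_map"];K=c["camera_matrix"];v,u=np.mgrid[:400,:640]
    P=np.stack([(u-K[0,2])/K[0,0]*z,(v-K[1,2])/K[1,1]*z,z],-1)
    return (P-c["t"])@c["R"]
E
python3 - <<'E'
from h import *
o=manip.get_obs();print({k:np.round(v,3) for k,v in o.items()})
ims=[]
for cam in ["top","scene"]:
    c=optics.capture(cam);W=cloud(c);im=c["image"].copy()
    print(cam,np.round(-c["R"].T@c["t"]))
    for l in ["reacher","reacher_jaw_l","reacher_jaw_r","tin","riser","tray","earbud_case","mouse","glue_stick"]:
        for d in finder.silhouettes(l,cam)[:1]:
            m=d["mask"]&(c["z_map"]>0);p=W[m]
            if len(p)<5: continue
            r=cv2.minAreaRect(p[:,:2].astype(np.float32))
            print(l,round(d["confidence"],2),np.round(d["bbox"]),"med",np.round(np.median(p,0)),"z",np.round(np.percentile(p[:,2],[2,98])),"rect",np.round(r[0]),np.round(r[1]),round(r[2],1))
    ims.append(im);cv2.imwrite(f"pics/{cam}0.png",im)
E
```

```text
pics
{'time_s': np.float64(0.0), 'qpos': array([ 0.988,  0.259,  1.536, -0.   ,  1.348, -0.203]), 'joint_vel': array([-0.001,  0.001, -0.001,  0.   ,  0.001, -0.   ]), 'effort': array([ 2.0000e-03, -4.3731e+01, -2.8400e+01,  7.2000e-02,  4.2000e-02,
       -0.0000e+00]), 'eef_pos': array([203.575, 510.336, 217.82 ]), 'orientation': array([-0.   ,  0.189,  0.982, -0.001]), 'wrist_force': array([-0.24 , -0.246, -0.976]), 'torque': array([ 0.007, -0.016,  0.001]), 'finger_force': np.float64(0.0), 'finger_gap': np.float64(1.001)}
top [ 495.  -43. 1009.]
reacher 0.69 [289. 221.  80. 105.] med [479.  22.  40.] z [  2. 124.] rect [497.  22.] [ 97. 226.] 56.6
reacher_jaw_l 0.72 [320. 203.  23.  21.] med [542. -54.  37.] z [22. 41.] rect [543. -54.] [10. 67.] 41.2
reacher_jaw_r 0.72 [320. 203.  23.  21.] med [542. -54.  37.] z [22. 41.] rect [543. -54.] [10. 67.] 41.2
riser 0.61 [389. 181. 143. 147.] med [ 585. -191.   79.] z [ 75. 108.] rect [ 594. -199.] [307. 141.] 42.1
tray 0.69 [205. 156.  74.  68.] med [646. 185.   3.] z [-1. 17.] rect [646. 184.] [112. 127.] 20.8
mouse 0.75 [282. 127. 
[... 350 characters left out ...]
 20.] med [571.  10.  39.] z [ 9. 41.] rect [576.   8.] [10. 64.] 77.0
reacher_jaw_r 0.66 [288. 219.   8.  20.] med [571.  10.  39.] z [ 9. 41.] rect [576.   8.] [10. 64.] 77.0
riser 0.58 [359. 182. 126.  71.] med [ 579. -188.   80.] z [ -0. 109.] rect [ 638. -244.] [321. 276.] 40.5
tray 0.81 [205. 242.  77.  60.] med [645. 186.   5.] z [ 2. 18.] rect [645. 179.] [115. 139.] 21.3
earbud_case 0.47 [337. 193.  20.  18.] med [ 607. -146.   17.] z [ 3. 20.] rect [ 611. -147.] [46. 36.] 36.7
mouse 0.74 [260. 197.  38.  30.] med [690.  24.  26.] z [ 3. 37.] rect [715.  21.] [116.  70.] 1.8
glue_stick 0.59 [391. 151.  15.  39.] med [ 543. -258.  135.] z [ 84. 175.] rect [ 547. -263.] [24. 23.] 83.0
```

```bash
python3 - <<'E'
import cv2
a=cv2.imread("pics/top0.png")[80:300,150:510];b=cv2.imread("pics/scene0.png")[120:300,160:460]
a=cv2.resize(a,(800,489),interpolation=2);b=cv2.resize(b,(800,480),interpolation=2)
cv2.imwrite("pics/t1.png",a);cv2.imwrite("pics/s1.png",b)
E
```

```text
(no output)
```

View pics/t1.png

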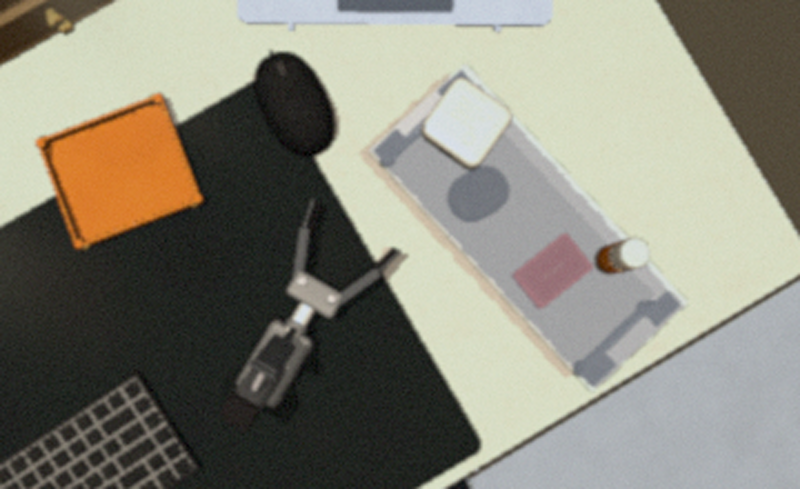

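View pics/s1.png

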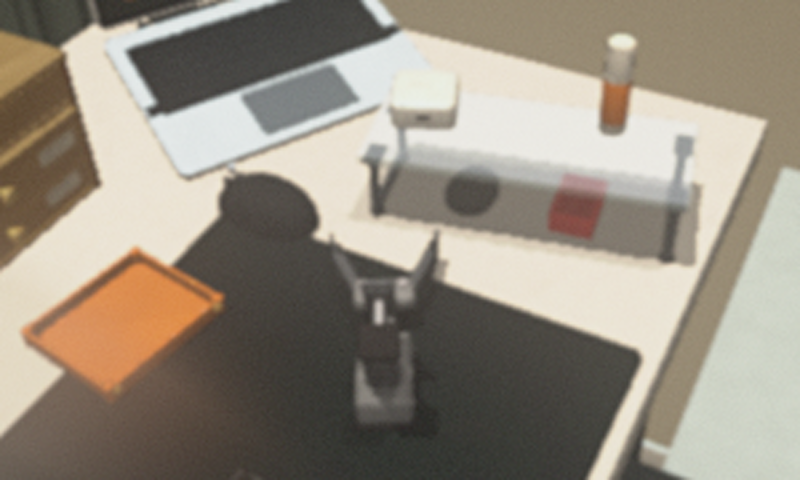

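The top view shows the reacher (crop ≈(275,365)) pointing up-right and the riser to its right. The red tin is at (552,270), the earbud case at (478,192), the glue stick at (625,255) and the tray at (120,172). The scene view agrees. Next I measure the reacher, tin and riser poses.

```bash
cat >> h.py <<'E'
from scipy.spatial.transform import Rotation as Ro
def plane(c,uv,z):
    K=c["camera_matrix"];uv=np.asarray(uv,float).reshape(-1,2)
    d=np.c_[(uv-[K[0,2],K[1,2]])/[K[0,0],K[1,1]],np.ones(len(uv))]@c["R"];o=-c["R"].T@c["t"]
    return o+d*((z-o[2])/d[:,2])[:,None]
G=np.array([-17,0,82.])
def tool_pose(org,yaw,pitch=0,s=0,g=G):
    """TCP pose holding reacher (origin org, yaw deg); s = grasp offset up the grip line."""
    R=Ro.from_euler("z",yaw,degrees=True)*Ro.from_euler("y",pitch,degrees=True)
    z=np.array([.4226,0,-.9063]);y=np.array([.9063,0,.4226]);x=np.cross(y,z)
    T=R*Ro.from_matrix(np.c_[x,y,z]);return np.asarray(org)+R.apply(g-s*z+19*z),T
def obs():
    o=manip.get_obs();q=o["orientation"];return o,np.array(o["eef_pos"]),Ro.from_quat([q[1],q[2],q[3],q[0]])
def rows(p,T,n,p0=None,T0=None):
    if p0 is None:_,p0,T0=obs()
    w=(T0.inv()*T).as_rotvec();d=(p-p0)/n;R=T0
    print("ang",np.round(np.degrees(w),1),"dist",np.round(p-p0,1),"per row deg",round(np.degrees(np.linalg.norm(w))/n,2))
    for i in range(n):
        t=R.inv().apply(d)/250;print(dict(zip(["tx","ty","tz","wx","wy","wz"],map(float,np.round(np.r_[t,w/n/np.pi],4)))))
        R=R*Ro.from_rotvec(w/n)
E
python3 - <<'E'
from h import *
c=optics.capture("top");W=cloud(c);K=c["camera_matrix"]
m=finder.silhouettes("reacher","top")[0]["mask"]&(c["z_map"]>0);P=W[m]
for lo,hi in [(26,36),(37,45),(60,130)]:
    p=P[(P[:,2]>lo)&(P[:,2]<hi)];r=cv2.minAreaRect(p[:,:2].astype(np.float32));print(lo,len(p),p.mean(0).round(1),np.round(r[0],1),np.round(r[1],1),round(r[2],1))
# axis frame
a=np.radians(-28);e=np.array([np.cos(a),np.sin(a)]);n=np.array([-e[1],e[0]])
for z0 in range(20,130,8):
    p=P[(P[:,2]>=z0)&(P[:,2]<z0+8),:2]-[497,22]
    if len(p)>3:print(z0,len(p),"along",np.round(np.percentile(p@e,[2,50,98])),"lat",np.round(np.percentile(p@n,[2,50,98]),1))
p=P[(P[:,2]>20),:2]-[497,22];s=p@e
for b in range(-80,130,15):
    q=p[(s>b)&(s<b+15)]@n
    if len(q)>3:print("s",b,len(q),np.round([q.min(),q.mean(),q.max()],1))
hsv=cv2.cvtColor(c["image"],cv2.COLOR_BGR2HSV)
red=((hsv[...,0]<10)|(hsv[...,0]>170))&(hsv[...,1]>60);red[:, :340]=0;red[:,425:]=0;red[:160]=0;red[250:]=0
nb,l,st,ce=cv2.connectedComponentsWithStats(red.astype(np.uint8));k=1+st[1:,4].argmax();v,u=np.nonzero(l==k)
for z in [19,8]:
    X=plane(c,np.c_[u,v],z)[:,:2];r=cv2.minAreaRect(X.astype(np.float32));ev=np.linalg.eigh(np.cov(X.T))[1][:,1]
    print("tin",z,st[k],X.mean(0).round(1),np.round(r[0],1),np.round(r[1],1),round(r[2],1),np.degrees(np.arctan2(ev[1],ev[0])))
for lab in ["tin","earbud_case"]:
  for d in finder.silhouettes(lab,"top")[:1]:
    v,u=np.nonzero(d["mask"]);X=plane(c,np.c_[u,v],17)[:,:2];r=cv2.minAreaRect(X.astype(np.float32));print(lab,d["confidence"],d["bbox"],X.mean(0),r)
# riser board points z 72..84
zz=(W[...,2]>72)&(W[...,2]<86)&(W[...,1]<-60);Q=W[zz][:,:2].astype(np.float32);print("riser",len(Q),cv2.minAreaRect(Q))
E
```

```text
26 346 [480.3  21.7  31.4] [511.7  11.8] [ 88.9 180. ] 56.1
37 474 [528.6  -4.6  40.1] [531.2  11. ] [ 90.1 166.6] 47.7
60 630 [447.5  45.2 102.1] [449.3  44.6] [28.2 86.8] 58.6
20 89 along [-65.  91. 113.] lat [-54.   15.4  31.6]
28 315 along [-71. -19.  93.] lat [-42.9 -15.7  28.5]
36 527 along [-12.  40.  99.] lat [-51.7  -8.2  29.9]
44 37 along [-46.  36.  48.] lat [-30.   -6.1  11.9]
52 13 along [-53.  -9.  -4.] lat [-16.3  -6.6  -1.8]
60 21 along [-66. -50. -10.] lat [-16.1  -8.1   9. ]
68 46 along [-60. -51. -12.] lat [-15.6  -5.4  11. ]
76 47 along [-61. -19. -14.] lat [-16.   -4.8   9.7]
84 54 along [-65. -56. -17.] lat [-15.7  -5.9  10.4]
92 64 along [-68. -59. -21.] lat [-14.9  -4.8   9.7]
100 98 along [-95. -59. -25.] lat [-14.9  -2.5   9.8]
108 169 along [-95. -83. -30.] lat [-14.5  -1.9  12.5]
116 101 along [-82. -71. -33.] lat [-14.1  -2.1  10.3]
124 30 along [-43. -40. -36.] lat [-14.8  -3.6   7. ]
s -80 157 [-23.6  -3.8  18.4]
s -65 177 [-24.4  -4.9  17.9]
s -50 135 [-25.2  -7.6  18.3]
s -35 179 [-25.8  -5.6  18.7]
s -20 172 [-26.7  -5.9  17. ]
s -5 81 [-24.6  -5.   15.4]
s 10 59 [-29.3  -8.6   1.3]
s 25 180 [-33.5  -7.5  16.9]
s 40 148 [-39.8  -9.   21.1]
s 55 66 [-47.9 -16.2  25. ]
s 70 54 [-52.3 -12.1  30.1]
s 85 51 [-55.7  -6.5  32.1]
s 100 38 [-57.5   7.7  33.8]
tin 19 [382 186  34  32 464] [ 545.2 -225.7] [ 545.5 -226.3] [39.1 62.7] 37.7 127.16951002705657
tin 8 [382 186  34  32 464] [ 545.8 -227.8] [ 546.1 -228.3] [39.5 63.4] 37.7 127.16951002705657
riser 8819 ((561.8460693359375, -418.190185546875), (672.1334228515625, 424.6700744628906), 42.00930404663086)
```

```bash
python3 - <<'E'
from h import *
p,T=tool_pose([466,34,0],-31.3,s=95);print(p);rows(p,T,14)
E
```

```text
[424.03103297  59.51753193 150.8788    ]
ang [-18.3 -21.7  97.8] dist [ 220.2 -451.3  -67.8] per row deg 7.27
{'tx': -0.1062, 'ty': -0.0964, 'tz': 0.0194, 'wx': -0.0073, 'wy': -0.0086, 'wz': 0.0388}
{'tx': -0.1167, 'ty': -0.0833, 'tz': 0.0203, 'wx': -0.0073, 'wy': -0.0086, 'wz': 0.0388}
{'tx': -0.1254, 'ty': -0.069, 'tz': 0.0219, 'wx': -0.0073, 'wy': -0.0086, 'wz': 0.0388}
{'tx': -0.1323, 'ty': -0.0538, 'tz': 0.0239, 'wx': -0.0073, 'wy': -0.0086, 'wz': 0.0388}
{'tx': -0.1372, 'ty': -0.0379, 'tz': 0.0265, 'wx': -0.0073, 'wy': -0.0086, 'wz': 0.0388}
{'tx': -0.14, 'ty': -0.0217, 'tz': 0.0296, 'wx': -0.0073, 'wy': -0.0086, 'wz': 0.0388}
{'tx': -0.1408, 'ty': -0.0052, 'tz': 0.0331, 'wx': -0.0073, 'wy': -0.0086, 'wz': 0.0388}
{'tx': -0.1395, 'ty': 0.0111, 'tz': 0.0369, 'wx': -0.0073, 'wy': -0.0086, 'wz': 0.0388}
{'tx': -0.1362, 'ty': 0.027, 'tz': 0.0411, 'wx': -0.0073, 'wy': -0.0086, 'wz': 0.0388}
{'tx': -0.1307, 'ty': 0.0423, 'tz': 0.0455, 'wx': -0.0073, 'wy': -0.0086, 'wz': 0.0388}
{'tx': -0.1234, 'ty': 0.0567, 'tz': 0.0501, 'wx': -0.0073, 'wy': -0.0086, 'wz': 0.0388}
{'tx': -0.1143, 'ty': 0.07, 'tz': 0.0548, 'wx': -0.0073, 'wy': -0.0086, 'wz': 0.0388}
{'tx': -0.1034, 'ty': 0.082, 'tz': 0.0594, 'wx': -0.0073, 'wy': -0.0086, 'wz': 0.0388}
{'tx': -0.0911, 'ty': 0.0925, 'tz': 0.0641, 'wx': -0.0073, 'wy': -0.0086, 'wz': 0.0388}
```

Emit:
play_rows(targets=[{"tx":-0.106,"ty":-0.096,"tz":0.015,"wx":-0.0073,"wy":-0.0086,"wz":0.039,"claw":1},{"tx":-0.117,"ty":-0.083,"tz":0.015,"wx":-0.0073,"wy":-0.0086,"wz":0.039,"claw":1},{"tx":-0.125,"ty":-0.069,"tz":0.015,"wx":-0.0073,"wy":-0.0086,"wz":0.039,"claw":1},{"tx":-0.132,"ty":-0.054,"tz":0.02,"wx":-0.0073,"wy":-0.0086,"wz":0.039,"claw":1},{"tx":-0.137,"ty":-0.038,"tz":0.02,"wx":-0.0073,"wy":-0.0086,"wz":0.039,"claw":1},{"tx":-0.14,"ty":-0.022,"tz":0.025,"wx":-0.0073,"wy":-0.0086,"wz":0.039,"claw":1},{"tx":-0.14,"ty":-0.005,"tz":0.03,"wx":-0.0073,"wy":-0.0086,"wz":0.039,"claw":1},{"tx":-0.14,"ty":0.011,"tz":0.03,"wx":-0.0073,"wy":-0.0086,"wz":0.039,"claw":1}])

```text
time_s: 2.2
eef_pos: [328.0, 251.9, 190.2]
orientation: [0.119, 0.627, 0.767, 0.067]
wrist_force: [0.2, -0.7, 0.7]
finger_gap: 1.004
finger_force: 0.0
```

Emit:
play_rows(targets=[{"tx":-0.136,"ty":0.027,"tz":0.035,"wx":-0.0073,"wy":-0.0086,"wz":0.039,"claw":1},{"tx":-0.131,"ty":0.042,"tz":0.035,"wx":-0.0073,"wy":-0.0086,"wz":0.039,"claw":1},{"tx":-0.123,"ty":0.057,"tz":0.04,"wx":-0.0073,"wy":-0.0086,"wz":0.039,"claw":1},{"tx":-0.114,"ty":0.07,"tz":0.04,"wx":-0.0073,"wy":-0.0086,"wz":0.039,"claw":1},{"tx":-0.09,"ty":0.075,"tz":0.04,"wx":-0.0073,"wy":-0.0086,"wz":0.039,"claw":1},{"tx":-0.07,"ty":0.07,"tz":0.03,"wx":-0.0073,"wy":-0.0086,"wz":0.039,"claw":1},{"claw":1}])

```text
schema error: expected keys tx, ty, tz, wx, wy, wz, claw
```

```bash
python3 - <<'E'
from h import *
p,T=tool_pose([466,34,0],-31.3,s=95);o,p0,_=obs();print(p,p0,o["time_s"],np.round(o["qpos"],2));rows(p,T,3)
c=optics.capture("wrist");im=c["image"];W=cloud(c)
for d in finder.silhouettes("reacher","wrist")[:1]:
    m=d["mask"]&(c["z_map"]>0);P=W[m];print(d["confidence"],d["bbox"],len(P))
    e=np.array([np.cos(np.radians(-31.3)),np.sin(np.radians(-31.3))]);n=np.array([-e[1],e[0]])
    for z0 in range(20,130,8):
        q=P[(P[:,2]>=z0)&(P[:,2]<z0+8),:2]-[466,34]
        if len(q)>3:print(z0,len(q),"along",np.round(np.percentile(q@e,[2,50,98])),"lat",np.round(np.percentile(q@n,[2,50,98]),1))
cv2.imwrite("pics/w1.png",im)
E
```

```text
[424.03103297  59.51753193 150.8788    ] [327.98339689 251.90345582 190.17789197] 2.2 [ 0.54 -0.07  2.02 -0.21  1.    0.44]
ang [-7.8 -9.2 41.4] dist [  96.  -192.4  -39.3] per row deg 14.37
{'tx': -0.2695, 'ty': 0.0553, 'tz': 0.0963, 'wx': -0.0145, 'wy': -0.0171, 'wz': 0.0767}
{'tx': -0.2435, 'ty': 0.1126, 'tz': 0.1139, 'wx': -0.0145, 'wy': -0.0171, 'wz': 0.0767}
{'tx': -0.2037, 'ty': 0.1611, 'tz': 0.1322, 'wx': -0.0145, 'wy': -0.0171, 'wz': 0.0767}
0.76 [376.2, 348.4, 129.4, 42.0] 2254
20 313 along [-43. -41.  22.] lat [-18.1  16.8  22.8]
28 848 along [-42. -27.  25.] lat [-18.1  12.   21.5]
36 91 along [-35. -30.  -8.] lat [-8.6 12.4 14.7]
44 113 along [-38. -34. -12.] lat [-9.1 11.8 14.6]
52 102 along [-42. -37. -17.] lat [-2.9 12.7 14.6]
60 75 along [-45. -40. -23.] lat [ 3.1 13.3 14.7]
68 25 along [-47. -44. -36.] lat [ 8.2 13.2 14.3]
```

View pics/w1.png

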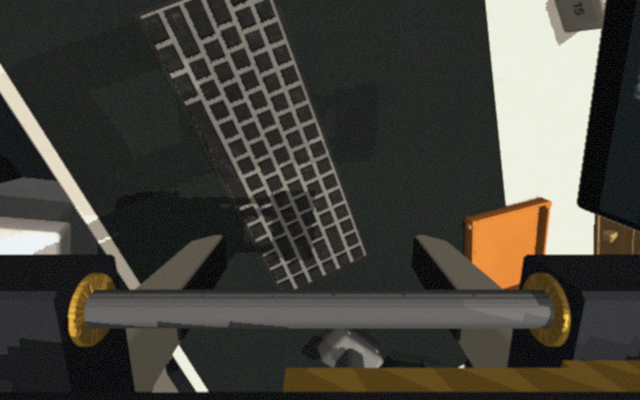

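```bash
python3 - <<'E'
from h import *
p,T=tool_pose([464,35.5,0],-31.3,s=95);rows(p,T,6)
E
```

```text
ang [-7.9 -9.1 41.4] dist [  94.4 -189.9  -38.9] per row deg 7.19
{'tx': -0.1329, 'ty': 0.0271, 'tz': 0.0476, 'wx': -0.0073, 'wy': -0.0085, 'wz': 0.0384}
{'tx': -0.1275, 'ty': 0.0416, 'tz': 0.0519, 'wx': -0.0073, 'wy': -0.0085, 'wz': 0.0384}
{'tx': -0.1202, 'ty': 0.0553, 'tz': 0.0563, 'wx': -0.0073, 'wy': -0.0085, 'wz': 0.0384}
{'tx': -0.1112, 'ty': 0.068, 'tz': 0.0607, 'wx': -0.0073, 'wy': -0.0085, 'wz': 0.0384}
{'tx': -0.1006, 'ty': 0.0793, 'tz': 0.0652, 'wx': -0.0073, 'wy': -0.0085, 'wz': 0.0384}
{'tx': -0.0887, 'ty': 0.0892, 'tz': 0.0697, 'wx': -0.0073, 'wy': -0.0085, 'wz': 0.0384}
```

Emit:
play_rows(targets=[{"tx":-0.133,"ty":0.027,"tz":0.045,"wx":-0.0073,"wy":-0.0085,"wz":0.0384,"claw":1},{"tx":-0.1275,"ty":0.0416,"tz":0.05,"wx":-0.0073,"wy":-0.0085,"wz":0.0384,"claw":1},{"tx":-0.12,"ty":0.055,"tz":0.055,"wx":-0.0073,"wy":-0.0085,"wz":0.0384,"claw":1},{"tx":-0.111,"ty":0.068,"tz":0.06,"wx":-0.0073,"wy":-0.0085,"wz":0.0384,"claw":1},{"tx":-0.1,"ty":0.079,"tz":0.063,"wx":-0.0073,"wy":-0.0085,"wz":0.0384,"claw":1},{"tx":-0.089,"ty":0.089,"tz":0.065,"wx":-0.0073,"wy":-0.0085,"wz":0.0384,"claw":1},{"tx":0,"ty":0,"tz":0,"wx":0,"wy":0,"wz":0,"claw":1}])

```text
time_s: 3.18
eef_pos: [422.0, 63.5, 154.0]
orientation: [0.188, 0.851, 0.479, 0.106]
wrist_force: [-0.4, 0.4, -0.1]
finger_gap: 0.998
finger_force: 0.0
```

```bash
python3 - <<'E'
from h import *
p,T=tool_pose([464,35.5,0],-31.3,s=95);o,p0,T0=obs();print(p,p0,np.round(o["qpos"],2));rows(p,T,1)
p,T=tool_pose([464,35.5,0],-31.3,s=0);rows(p,T,4)
E
```

```text
[422.03103297  61.01753193 150.8788    ] [421.99621432  63.45232114 153.95213435] [ 0.11 -0.06  2.17 -0.4   0.72  0.91]
ang [-0.  -0.   0.1] dist [ 0.  -2.4 -3.1] per row deg 0.13
{'tx': -0.0083, 'ty': -0.0005, 'tz': 0.0133, 'wx': -0.0003, 'wy': -0.0002, 'wz': 0.0006}
ang [-0.  -0.   0.1] dist [ 34.3 -23.3 -89.2] per row deg 0.03
{'tx': -0.0021, 'ty': -0.0, 'tz': 0.0983, 'wx': -0.0001, 'wy': -0.0, 'wz': 0.0002}
{'tx': -0.0021, 'ty': -0.0001, 'tz': 0.0983, 'wx': -0.0001, 'wy': -0.0, 'wz': 0.0002}
{'tx': -0.0021, 'ty': -0.0001, 'tz': 0.0983, 'wx': -0.0001, 'wy': -0.0, 'wz': 0.0002}
{'tx': -0.0021, 'ty': -0.0001, 'tz': 0.0983, 'wx': -0.0001, 'wy': -0.0, 'wz': 0.0002}
```

Emit:
play_rows(targets=[{"tx":-0.004,"ty":0,"tz":0.08,"wx":0,"wy":0,"wz":0,"claw":1},{"tx":-0.002,"ty":0,"tz":0.08,"wx":0,"wy":0,"wz":0,"claw":1},{"tx":-0.002,"ty":0,"tz":0.08,"wx":0,"wy":0,"wz":0,"claw":1},{"tx":0,"ty":0,"tz":0.08,"wx":0,"wy":0,"wz":0,"claw":1},{"tx":0,"ty":0,"tz":0.073,"wx":0,"wy":0,"wz":0,"claw":1},{"tx":0,"ty":0,"tz":0,"wx":0,"wy":0,"wz":0,"claw":1}])

```text
time_s: 3.92
eef_pos: [455.6, 41.5, 64.4]
orientation: [0.188, 0.85, 0.481, 0.105]
wrist_force: [0.2, 0.4, 0.1]
finger_gap: 0.999
finger_force: 0.0
```

```bash
python3 - <<'E'
from h import *
c=optics.capture("scene");d=optics.capture("top")
a=cv2.resize(c["image"][150:310,220:420],(500,400),interpolation=2);b=cv2.resize(d["image"][150:270,230:350],(300,300),interpolation=2)
k=np.zeros((400,800,3),np.uint8);k[:,:500]=a;k[:300,500:]=b;cv2.imwrite("pics/g1.png",k)
E
```

```text
(no output)
```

View pics/g1.png

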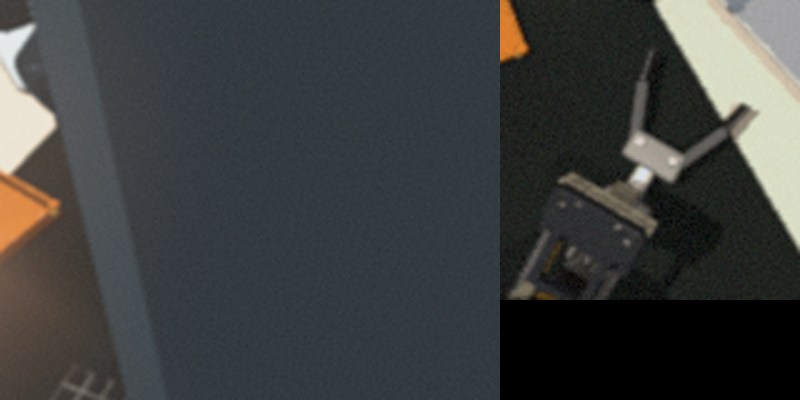

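The arm blocks the scene camera. The top view (right half) shows the gripper centred over the handle with the reacher undisturbed, jaw head at ≈(655,155). Closing lightly.

Emit:
play_rows(targets=[{"tx":0,"ty":0,"tz":0,"wx":0,"wy":0,"wz":0,"claw":0.26},{"tx":0,"ty":0,"tz":0,"wx":0,"wy":0,"wz":0,"claw":0.26},{"tx":0,"ty":0,"tz":0,"wx":0,"wy":0,"wz":0,"claw":0.26},{"tx":0,"ty":0,"tz":0,"wx":0,"wy":0,"wz":0,"claw":0.26},{"tx":0,"ty":0,"tz":0,"wx":0,"wy":0,"wz":0,"claw":0.26},{"tx":0,"ty":0,"tz":0,"wx":0,"wy":0,"wz":0,"claw":0.26}], force=5)

```text
time_s: 4.78
eef_pos: [456.9, 40.8, 65.8]
orientation: [0.189, 0.85, 0.48, 0.107]
wrist_force: [-0.3, 0.7, 6.5]
finger_gap: 0.65
finger_force: 5.0
```

Emit:
play_rows(targets=[{"tx":0,"ty":0.008,"tz":-0.018,"wx":0,"wy":0,"wz":0,"claw":0.26},{"tx":0,"ty":0.008,"tz":-0.018,"wx":0,"wy":0,"wz":0,"claw":0.26},{"tx":0,"ty":0,"tz":0,"wx":0,"wy":0,"wz":0,"claw":0.26},{"tx":0,"ty":0,"tz":0,"wx":0,"wy":0,"wz":0,"claw":0.26}])

```text
time_s: 5.28
eef_pos: [455.6, 40.8, 74.8]
orientation: [0.188, 0.85, 0.48, 0.106]
wrist_force: [0.3, -0.2, -2.5]
finger_gap: 0.663
finger_force: 5.0
```

```bash
cat >> h.py <<'E'
def jaws():
    """arm points of the jaws from top camera in nominal reacher frame of present TCP"""
    c=optics.capture("top");W=cloud(c);o,p0,T0=obs()
    y=T0.apply([0,1,0]);yaw=np.degrees(np.arctan2(y[1],y[0]));pit=-(np.degrees(np.arcsin(y[2]))-25)
    R=Ro.from_euler("z",yaw,degrees=True)*Ro.from_euler("y",pit,degrees=True)
    z=np.array([.4226,0,-.9063]);org=p0-R.apply(G+19*z)
    print("t",o["time_s"],"yaw",yaw.round(2),"pitch",pit.round(2),"org",org.round(1),"gap",round(float(o["finger_gap"])*93,1),"F",np.round(o["wrist_force"],1),round(float(o["finger_force"]),1))
    L=R.inv().apply((W.reshape(-1,3)-org)).reshape(W.shape)
    m=(c["z_map"]>0)&(L[...,2]>22)&(L[...,2]<60)&(abs(L[...,1])<62)&(L[...,0]>50)&(L[...,0]<160)
    return c,W,L,m,org,yaw,R
E
python3 - <<'E'
from h import *
c,W,L,m,org,yaw,R=jaws()
for b in range(50,160,10):
    q=L[m&(L[...,0]>b)&(L[...,0]<b+10)]
    if len(q)>2:print(b,len(q),"y",np.round([q[:,1].min(),q[:,1].max(),(q[:,1].min()+q[:,1].max())/2],1),"z",np.round(np.percentile(q[:,2],[10,50,90]),1))
q=L[m];print("tip x",np.percentile(q[:,0],98))
E
```

```text
t 5.325 yaw -31.14 pitch 0.03 org [463.2  36.2  10. ] gap 61.8 F [-0.8  0.3 -2. ] 5.0
50 47 y [-23.9  20.7  -1.6] z [33.7 36.1 38.5]
60 119 y [-25.3  24.5  -0.4] z [36.5 39.2 41.2]
70 126 y [-28.8  25.8  -1.5] z [36.4 39.3 42.7]
80 93 y [-32.7  31.1  -0.8] z [34.4 37.2 40.8]
90 52 y [-36.7  34.9  -0.9] z [34.5 37.  39.1]
100 51 y [-40.6  38.4  -1.1] z [33.9 36.5 38.7]
110 52 y [-43.8  42.5  -0.7] z [33.6 36.3 38.5]
120 36 y [-44.6  43.8  -0.4] z [22.8 28.5 36.4]
130 40 y [-46.8  44.6  -1.1] z [22.5 24.4 37.3]
140 24 y [-48.3  46.5  -0.9] z [22.4 30.5 37.3]
tip x 142.9851434493245
```

```bash
cat >> h.py <<'E'
def mouth_pose(M,yaw,z,off=(135,-1)):
    a=np.radians(yaw);e=np.array([np.cos(a),np.sin(a)]);n=np.array([-e[1],e[0]])
    return tool_pose([*(np.asarray(M)[:2]-off[0]*e-off[1]*n),z],yaw)
E
python3 - <<'E'
from h import *
e=np.array([np.cos(np.radians(-52.5)),np.sin(np.radians(-52.5))]);tin=np.array([545.5,-226.5])
p,T=mouth_pose(tin-85*e,-52.5,9);print(p);rows(p,T,7)
E
```

```text
[406.90488368 -44.23664823  73.7803    ]
ang [-0.  -9.  19.4] dist [-48.7 -85.1  -1. ] per row deg 3.05
{'tx': -0.056, 'ty': 0.001, 'tz': 0.0011, 'wx': -0.0, 'wy': -0.0072, 'wz': 0.0154}
{'tx': -0.0558, 'ty': 0.0037, 'tz': 0.0023, 'wx': -0.0, 'wy': -0.0072, 'wz': 0.0154}
{'tx': -0.0555, 'ty': 0.0064, 'tz': 0.0036, 'wx': -0.0, 'wy': -0.0072, 'wz': 0.0154}
{'tx': -0.0551, 'ty': 0.009, 'tz': 0.0048, 'wx': -0.0, 'wy': -0.0072, 'wz': 0.0154}
{'tx': -0.0544, 'ty': 0.0117, 'tz': 0.0061, 'wx': -0.0, 'wy': -0.0072, 'wz': 0.0154}
{'tx': -0.0537, 'ty': 0.0143, 'tz': 0.0073, 'wx': -0.0, 'wy': -0.0072, 'wz': 0.0154}
{'tx': -0.0527, 'ty': 0.0169, 'tz': 0.0085, 'wx': -0.0, 'wy': -0.0072, 'wz': 0.0154}
```

Emit:
play_rows(targets=[{"tx":-0.056,"ty":0.001,"tz":0.001,"wx":0,"wy":-0.0072,"wz":0.0154,"claw":0.26},{"tx":-0.056,"ty":0.004,"tz":0.002,"wx":0,"wy":-0.0072,"wz":0.0154,"claw":0.26},{"tx":-0.056,"ty":0.0064,"tz":0.0036,"wx":0,"wy":-0.0072,"wz":0.0154,"claw":0.26},{"tx":-0.055,"ty":0.009,"tz":0.005,"wx":0,"wy":-0.0072,"wz":0.0154,"claw":0.26},{"tx":-0.0544,"ty":0.0117,"tz":0.006,"wx":0,"wy":-0.0072,"wz":0.0154,"claw":0.26},{"tx":-0.0537,"ty":0.0143,"tz":0.007,"wx":0,"wy":-0.0072,"wz":0.0154,"claw":0.26},{"tx":-0.0527,"ty":0.0169,"tz":0.008,"wx":0,"wy":-0.0072,"wz":0.0154,"claw":0.26},{"tx":0,"ty":0,"tz":0,"wx":0,"wy":0,"wz":0,"claw":0.26}])

```text
time_s: 6.32
eef_pos: [406.8, -44.8, 74.2]
orientation: [0.205, 0.925, 0.313, 0.069]
wrist_force: [-0.6, 0.1, -2.6]
finger_gap: 0.667
finger_force: 5.0
```

```bash
python3 - <<'E'
from h import *
c,W,L,m,org,yaw,R=jaws()
for b in range(50,160,10):
    q=L[m&(L[...,0]>b)&(L[...,0]<b+10)]
    if len(q)>2:print(b,len(q),"y",np.round([q[:,1].min(),q[:,1].max(),(q[:,1].min()+q[:,1].max())/2],1),"z",np.round(np.percentile(q[:,2],[10,50,90]),1))
e=np.array([np.cos(np.radians(-52.5)),np.sin(np.radians(-52.5))]);tin=np.array([545.5,-226.5])
p,T=mouth_pose(tin-85*e,-52.5,5.5);print(p,obs()[1]);rows(p,T,1)
print("in");p1,T1=mouth_pose(tin-8*e,-52.5,5.5);rows(p1,T1,6,p,T)
cv2.imwrite("pics/p1.png",cv2.resize(c["image"][130:280,260:460],(800,600),interpolation=2))
E
```

```text
t 6.375 yaw -52.58 pitch 0.0 org [412.6 -51.6   9.5] gap 61.9 F [-0.6 -0.2 -2.1] 5.0
50 53 y [-23.5  20.6  -1.4] z [32.1 36.4 38.4]
60 123 y [-25.5  24.2  -0.7] z [36.2 38.8 40.7]
70 128 y [-29.5  25.9  -1.8] z [36.1 39.4 42.7]
80 88 y [-31.9  31.2  -0.3] z [34.2 37.2 39.7]
90 54 y [-37.2  35.4  -0.9] z [34.3 36.7 38.6]
100 55 y [-42.   39.4  -1.3] z [33.9 36.1 38.4]
110 51 y [-44.2  41.9  -1.1] z [33.5 35.9 38.5]
120 38 y [-45.5  43.4  -1.1] z [22.6 26.9 37.1]
130 37 y [-46.9  45.9  -0.5] z [23.2 26.7 36.4]
140 24 y [-47.7  46.6  -0.6] z [22.9 25.1 36.3]
[406.90488368 -44.23664823  70.2803    ] [407.14695629 -44.51900821  74.27728836]
ang [-0.   0.  -0.1] dist [-0.2  0.3 -4. ] per row deg 0.08
{'tx': -0.0001, 'ty': -0.0081, 'tz': 0.0139, 'wx': -0.0, 'wy': 0.0002, 'wz': -0.0004}
in
ang [0. 0. 0.] dist [ 46.9 -61.1   0. ] per row deg 0.0
{'tx': -0.0, 'ty': 0.0465, 'tz': 0.0217, 'wx': 0.0, 'wy': 0.0, 'wz': 0.0}
{'tx': -0.0, 'ty': 0.0465, 'tz': 0.0217, 'wx': 0.0, 'wy': 0.0, 'wz': 0.0}
{'tx': -0.0, 'ty': 0.0465, 'tz': 0.0217, 'wx': 0.0, 'wy': 0.0, 'wz': 0.0}
{'tx': -0.0, 'ty': 0.0465, 'tz': 0.0217, 'wx': 0.0, 'wy': 0.0, 'wz': 0.0}
{'tx': -0.0, 'ty': 0.0465, 'tz': 0.0217, 'wx': 0.0, 'wy': 0.0, 'wz': 0.0}
{'tx': -0.0, 'ty': 0.0465, 'tz': 0.0217, 'wx': 0.0, 'wy': 0.0, 'wz': 0.0}
```

View pics/p1.png

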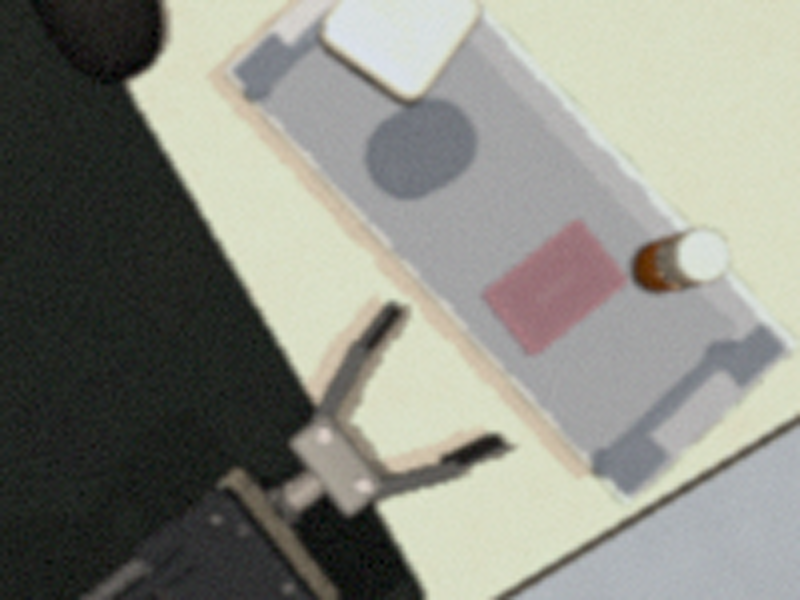

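Mouth centre is at ≈(437,385), with the shaft pointing straight at the tin at (557,287). The earbud case (420,148) and the right frame (690,400) are well clear. Entering.

Emit:
play_rows(targets=[{"tx":0,"ty":-0.008,"tz":0.014,"wx":0,"wy":0,"wz":0,"claw":0.26},{"tx":0,"ty":0.0465,"tz":0.0217,"wx":0,"wy":0,"wz":0,"claw":0.26},{"tx":0,"ty":0.0465,"tz":0.0217,"wx":0,"wy":0,"wz":0,"claw":0.26},{"tx":0,"ty":0.0465,"tz":0.0217,"wx":0,"wy":0,"wz":0,"claw":0.26},{"tx":0,"ty":0.0465,"tz":0.0217,"wx":0,"wy":0,"wz":0,"claw":0.26},{"tx":0,"ty":0.0465,"tz":0.0217,"wx":0,"wy":0,"wz":0,"claw":0.26},{"tx":0,"ty":0.0465,"tz":0.0217,"wx":0,"wy":0,"wz":0,"claw":0.26},{"tx":0,"ty":0,"tz":0,"wx":0,"wy":0,"wz":0,"claw":0.26}])

```text
time_s: 7.38
eef_pos: [454.5, -106.1, 70.4]
orientation: [0.205, 0.925, 0.313, 0.07]
wrist_force: [-0.4, 0.3, -2.6]
finger_gap: 0.665
finger_force: 5.0
```

```bash
python3 - <<'E'
from h import *
c,W,L,m,org,yaw,R=jaws();print((org+R.apply([135,-1,12])).round(1))
cv2.imwrite("pics/i1.png",cv2.resize(c["image"][160:260,310:440],(650,500),interpolation=2))
E
```

```text
t 7.425 yaw -52.61 pitch 0.02 org [ 459.1 -112.7    5.3] gap 61.8 F [-0.1 -0.  -2.7] 5.0
[ 540.3 -220.5   17.3]
```

View pics/i1.png

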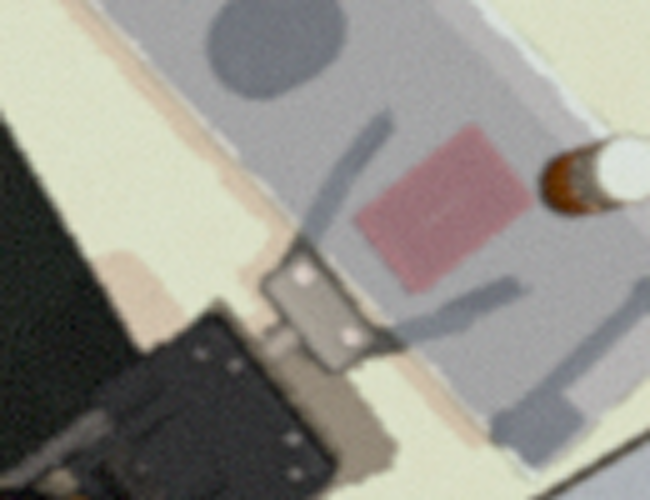

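Jaw pads straddle the tin symmetrically, tips at (385,120) and (515,285) and tin centre (445,208). The mouth is a little short, so I advance 5 mm and squeeze.

Emit:
play_rows(targets=[{"tx":0,"ty":0.018,"tz":0.0085,"wx":0,"wy":0,"wz":0,"claw":0.26},{"tx":0,"ty":0,"tz":0,"wx":0,"wy":0,"wz":0,"claw":0.2},{"tx":0,"ty":0,"tz":0,"wx":0,"wy":0,"wz":0,"claw":0.14},{"tx":0,"ty":0,"tz":0,"wx":0,"wy":0,"wz":0,"claw":0.08},{"tx":0,"ty":0,"tz":0,"wx":0,"wy":0,"wz":0,"claw":0.02},{"tx":0,"ty":0,"tz":0,"wx":0,"wy":0,"wz":0,"claw":-0.1},{"tx":0,"ty":0,"tz":0,"wx":0,"wy":0,"wz":0,"claw":-0.1},{"tx":0,"ty":0,"tz":0,"wx":0,"wy":0,"wz":0,"claw":-0.1}], force=30)

```text
time_s: 8.43
eef_pos: [456.8, -109.0, 70.3]
orientation: [0.205, 0.925, 0.313, 0.069]
wrist_force: [-0.9, 1.7, 1.3]
finger_gap: 0.5
finger_force: 30.0
```

```bash
python3 - <<'E'
from h import *
c,W,L,m,org,yaw,R=jaws()
cv2.imwrite("pics/i2.png",cv2.resize(c["image"][160:260,310:440],(650,500),interpolation=2))
E
```

```text
t 8.475 yaw -52.55 pitch -0.0 org [ 462.2 -116.2    5.5] gap 46.1 F [-1.2  1.6  0. ] 30.0
```

View pics/i2.png

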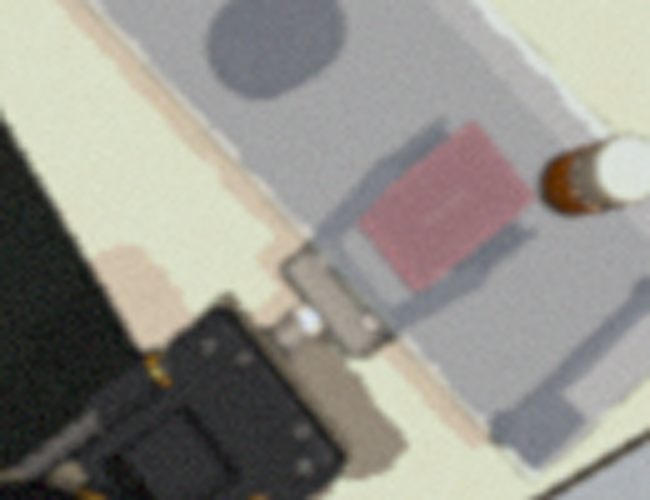

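The tin is held between both pads (fingers at 46 mm, 30 N, matching the expected 47). Lifting slightly and drawing out.

Emit:
play_rows(targets=[{"tx":0,"ty":0.0068,"tz":-0.0145,"wx":0,"wy":0,"wz":0,"claw":-0.1},{"tx":0,"ty":0.0068,"tz":-0.0145,"wx":0,"wy":0,"wz":0,"claw":-0.1},{"tx":0,"ty":-0.03,"tz":-0.014,"wx":0,"wy":0,"wz":0,"claw":-0.1},{"tx":0,"ty":-0.058,"tz":-0.027,"wx":0,"wy":0,"wz":0,"claw":-0.1},{"tx":0,"ty":-0.058,"tz":-0.027,"wx":0,"wy":0,"wz":0,"claw":-0.1},{"tx":0,"ty":-0.058,"tz":-0.027,"wx":0,"wy":0,"wz":0,"claw":-0.1},{"tx":0,"ty":-0.058,"tz":-0.027,"wx":0,"wy":0,"wz":0,"claw":-0.1},{"tx":0,"ty":-0.058,"tz":-0.027,"wx":0,"wy":0,"wz":0,"claw":-0.1}])

```text
time_s: 9.48
eef_pos: [402.3, -38.4, 78.1]
orientation: [0.205, 0.925, 0.313, 0.069]
wrist_force: [0.8, -0.3, -2.1]
finger_gap: 0.495
finger_force: 30.0
```

```bash
cat >> h.py <<'E'
def redtin(c,W):
    hsv=cv2.cvtColor(c["image"],cv2.COLOR_BGR2HSV)
    red=((hsv[...,0]<6)|(hsv[...,0]>170))&(hsv[...,1]>90)&(hsv[...,2]>60)
    nb,l,st,ce=cv2.connectedComponentsWithStats(red.astype(np.uint8));k=1+st[1:,4].argmax();M=(l==k)&(c["z_map"]>0)
    P=W[M];r=cv2.minAreaRect(P[:,:2].astype(np.float32));A=np.c_[P[:,:2]-P[:,:2].mean(0),np.ones(len(P))];f=np.linalg.lstsq(A,P[:,2],rcond=None)[0]
    print("tin px",ce[k].round(),len(P),"rect",np.round(r[0],1),np.round(r[1],1),round(r[2],1),"z",f[2].round(1),"slope",f[:2].round(3));return np.array([*r[0],f[2]])
E
python3 - <<'E'
from h import *
c,W,L,m,org,yaw,R=jaws();X=redtin(c,W);print("tin in reacher frame",R.inv().apply(X-org).round(1))
cv2.imwrite("pics/o1.png",cv2.resize(c["image"][130:280,260:460],(800,600),interpolation=2))
E
```

```text
t 9.525 yaw -52.54 pitch 0.08 org [406.  -44.5  12.8] gap 46.0 F [-1.5 -0.4 -3.3] 30.0
tin px [366. 227.] 675 rect [ 492.5 -156.6] [48.4 67.2] 42.0 z 25.9 slope [0.051 0.027]
tin in reacher frame [141.5   0.5  13.3]
```

View pics/o1.png

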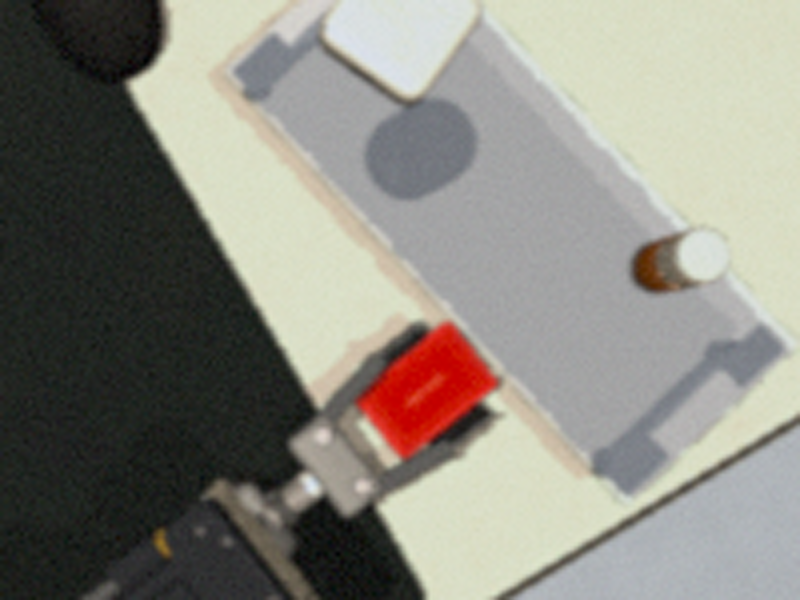

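Tin is firmly in the jaws at (430,390), its front corner just clearing the riser edge. Pulling back further and raising.

Emit:
play_rows(targets=[{"tx":0,"ty":-0.058,"tz":-0.027,"wx":0,"wy":0,"wz":0,"claw":-0.1},{"tx":0,"ty":-0.058,"tz":-0.027,"wx":0,"wy":0,"wz":0,"claw":-0.1},{"tx":0,"ty":-0.03,"tz":-0.014,"wx":0,"wy":0,"wz":0,"claw":-0.1},{"tx":0,"ty":0.0254,"tz":-0.0544,"wx":0,"wy":0,"wz":0,"claw":-0.1},{"tx":0,"ty":0.0254,"tz":-0.0544,"wx":0,"wy":0,"wz":0,"claw":-0.1},{"tx":0,"ty":0.0254,"tz":-0.0544,"wx":0,"wy":0,"wz":0,"claw":-0.1},{"tx":0,"ty":0.0254,"tz":-0.0544,"wx":0,"wy":0,"wz":0,"claw":-0.1},{"tx":0,"ty":0,"tz":0,"wx":0,"wy":0,"wz":0,"claw":-0.1}])

```text
time_s: 10.52
eef_pos: [379.6, -7.1, 139.2]
orientation: [0.205, 0.925, 0.313, 0.071]
wrist_force: [-0.3, 0.1, -2.7]
finger_gap: 0.495
finger_force: 30.0
```

```bash
python3 - <<'E'
from h import *
c,W,L,m,org,yaw,R=jaws();X=redtin(c,W);print("tin in reacher frame",R.inv().apply(X-org).round(1))
for d in finder.silhouettes("tray","top")[:1]:
    M=d["mask"]&(c["z_map"]>0);P=W[M];r=cv2.minAreaRect(P[:,:2].astype(np.float32));print("tray",r)
    r=cv2.minAreaRect(P[P[:,2]>10][:,:2].astype(np.float32));print("rim",r, np.percentile(P[:,2],[10,50,98]))
p,T=mouth_pose([646,184.5],21,70,off=(141.5,.5));rows(p,T,14)
E
```

```text
t 10.575 yaw -52.6 pitch -0.03 org [384.4 -14.3  73.6] gap 46.1 F [ 0.3  0.7 -2.3] 30.0
tin px [354. 239.] 795 rect [ 469.4 -130.6] [54.8 75.2] 38.1 z 84.2 slope [ 0.342 -0.031]
tin in reacher frame [144.   -3.1  10.5]
tray ((647.1851806640625, 184.29150390625), (117.24290466308594, 129.08441162109375), 20.771461486816406)
rim ((645.29443359375, 184.29043579101562), (113.7065658569336, 127.74539184570312), 20.771461486816406) [ 0.73860717  3.29681239 17.82521355]
ang [ -0.   31.1 -66.7] dist [127.3 137.3  -3.1] per row deg 5.26
{'tx': 0.0527, 'ty': -0.0086, 'tz': -0.003, 'wx': -0.0, 'wy': 0.0123, 'wz': -0.0265}
{'tx': 0.0533, 'ty': -0.0042, 'tz': -0.001, 'wx': -0.0, 'wy': 0.0123, 'wz': -0.0265}
{'tx': 0.0535, 'ty': 0.0003, 'tz': 0.0011, 'wx': -0.0, 'wy': 0.0123, 'wz': -0.0265}
{'tx': 0.0532, 'ty': 0.0047, 'tz': 0.0032, 'wx': -0.0, 'wy': 0.0123, 'wz': -0.0265}
{'tx': 0.0524, 'ty': 0.0091, 'tz': 0.0052, 'wx': -0.0, 'wy': 0.0123, 'wz': -0.0265}
{'tx': 0.0513, 'ty': 0.0134, 'tz': 0.0072, 'wx': -0.0, 'wy': 0.0123, 'wz': -0.0265}
{'tx': 0.0497, 'ty': 0.0176, 'tz': 0.0092, 'wx': -0.0, 'wy': 0.0123, 'wz': -0.0265}
{'tx': 0.0476, 'ty': 0.0217, 'tz': 0.0111, 'wx': -0.0, 'wy': 0.0123, 'wz': -0.0265}
{'tx': 0.0452, 'ty': 0.0255, 'tz': 0.0129, 'wx': -0.0, 'wy': 0.0123, 'wz': -0.0265}
{'tx': 0.0424, 'ty': 0.0292, 'tz': 0.0146, 'wx': -0.0, 'wy': 0.0123, 'wz': -0.0265}
{'tx': 0.0392, 'ty': 0.0326, 'tz': 0.0162, 'wx': -0.0, 'wy': 0.0123, 'wz': -0.0265}
{'tx': 0.0357, 'ty': 0.0357, 'tz': 0.0176, 'wx': -0.0, 'wy': 0.0123, 'wz': -0.0265}
{'tx': 0.0319, 'ty': 0.0385, 'tz': 0.0189, 'wx': -0.0, 'wy': 0.0123, 'wz': -0.0265}
{'tx': 0.0279, 'ty': 0.041, 'tz': 0.0201, 'wx': -0.0, 'wy': 0.0123, 'wz': -0.0265}
```

Emit:
play_rows(targets=[{"tx":0.0527,"ty":-0.0086,"tz":-0.003,"wx":0,"wy":0.0123,"wz":-0.0265,"claw":-0.1},{"tx":0.0533,"ty":-0.0042,"tz":-0.001,"wx":0,"wy":0.0123,"wz":-0.0265,"claw":-0.1},{"tx":0.0535,"ty":0.0003,"tz":0.0011,"wx":0,"wy":0.0123,"wz":-0.0265,"claw":-0.1},{"tx":0.0532,"ty":0.0047,"tz":0.0032,"wx":0,"wy":0.0123,"wz":-0.0265,"claw":-0.1},{"tx":0.0524,"ty":0.0091,"tz":0.0052,"wx":0,"wy":0.0123,"wz":-0.0265,"claw":-0.1},{"tx":0.0513,"ty":0.0134,"tz":0.0072,"wx":0,"wy":0.0123,"wz":-0.0265,"claw":-0.1},{"tx":0.0497,"ty":0.0176,"tz":0.0092,"wx":0,"wy":0.0123,"wz":-0.0265,"claw":-0.1},{"tx":0.0476,"ty":0.0217,"tz":0.0111,"wx":0,"wy":0.0123,"wz":-0.0265,"claw":-0.1}])

```text
time_s: 11.62
eef_pos: [450.4, 71.6, 134.9]
orientation: [0.166, 0.75, 0.626, 0.137]
wrist_force: [0.8, -0.0, -3.9]
finger_gap: 0.496
finger_force: 30.0
```

Emit:
play_rows(targets=[{"tx":0.0452,"ty":0.0255,"tz":0.0129,"wx":0,"wy":0.0123,"wz":-0.0265,"claw":-0.1},{"tx":0.0424,"ty":0.0292,"tz":0.0146,"wx":0,"wy":0.0123,"wz":-0.0265,"claw":-0.1},{"tx":0.0392,"ty":0.0326,"tz":0.0162,"wx":0,"wy":0.0123,"wz":-0.0265,"claw":-0.1},{"tx":0.0357,"ty":0.0357,"tz":0.0176,"wx":0,"wy":0.0123,"wz":-0.0265,"claw":-0.1},{"tx":0.0319,"ty":0.0385,"tz":0.0189,"wx":0,"wy":0.0123,"wz":-0.0265,"claw":-0.1},{"tx":0.0279,"ty":0.041,"tz":0.0201,"wx":0,"wy":0.0123,"wz":-0.0265,"claw":-0.1},{"tx":0,"ty":0,"tz":0,"wx":0,"wy":0,"wz":0,"claw":-0.1}])

```text
time_s: 12.5
eef_pos: [505.6, 129.7, 133.6]
orientation: [0.122, 0.553, 0.805, 0.177]
wrist_force: [-0.0, -0.2, -2.7]
finger_gap: 0.494
finger_force: 30.0
```

```bash
python3 - <<'E'
from h import *
c,W,L,m,org,yaw,R=jaws()
hsv=cv2.cvtColor(c["image"],cv2.COLOR_BGR2HSV)
red=((hsv[...,0]<6)|(hsv[...,0]>170))&(hsv[...,1]>90)&(hsv[...,2]>60);red=cv2.morphologyEx(red.astype(np.uint8),cv2.MORPH_OPEN,np.ones((3,3)))
nb,l,st,ce=cv2.connectedComponentsWithStats(red);k=1+st[1:,4].argmax();M=cv2.erode((l==k).astype(np.uint8),np.ones((3,3)))>0
P=L[M&(c["z_map"]>0)];print(len(P),st[k]);P=P[abs(P[:,2]-np.median(P[:,2]))<12]
f=np.linalg.lstsq(np.c_[P[:,:2]-P[:,:2].mean(0),np.ones(len(P))],P[:,2],rcond=None)[0];r=cv2.minAreaRect(P[:,:2].astype(np.float32));print("tin in frame",r,"z",f[2],"slopes",f[:2],P[:,2].min(),P[:,2].max())
print("world",(org+R.apply([*r[0],f[2]])).round(1))
p,T=mouth_pose([646,184.5],21,70,off=(141.5,.5));print(p,obs()[1]);rows(p,T,1)
cv2.imwrite("pics/t2.png",cv2.resize(c["image"][100:250,150:350],(800,600),interpolation=2))
E
```

```text
t 12.55 yaw 20.97 pitch 0.23 org [513.2 132.9  68.8] gap 46.1 F [-0.7  0.2 -2.2] 30.0
602 [182 133  28  37 731]
tin in frame ((140.83424377441406, 0.12487602233886719), (41.155452728271484, 63.59037780761719), 88.48248291015625) z 12.803585064828207 slopes [-0.00611976 -0.00370352] 8.552190828337256 17.41399818489775
world [644.7 183.4  81. ]
[505.70277705 130.1093694  134.7803    ] [505.0772513  129.77054309 133.59278251]
ang [-0.2  0.1 -0. ] dist [0.6 0.3 1.2] per row deg 0.24
{'tx': 0.0004, 'ty': 0.0046, 'tz': -0.0031, 'wx': -0.0013, 'wy': 0.0004, 'wz': -0.0001}
```

View pics/t2.png

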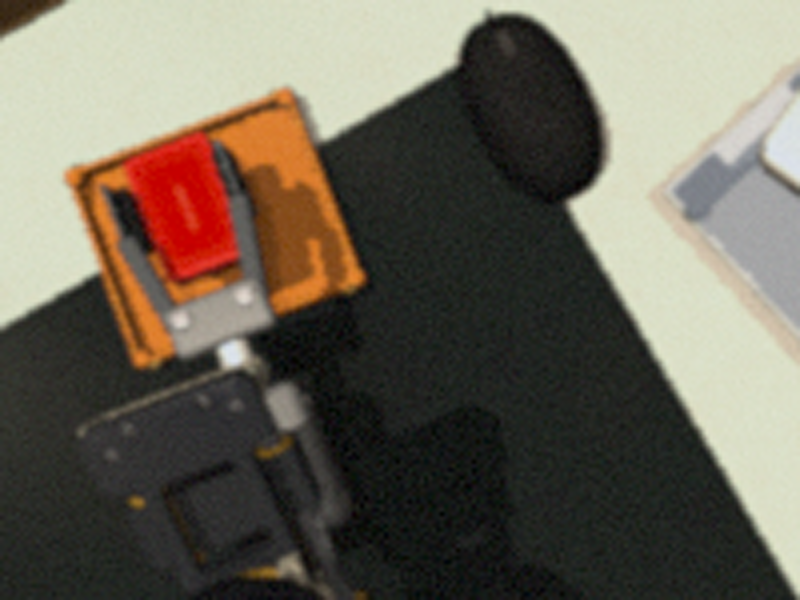

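Tin is level over the tray centre. Lowering.

Emit:
play_rows(targets=[{"tx":0,"ty":-0.011,"tz":0.036,"wx":0,"wy":0,"wz":0,"claw":-0.1},{"tx":0,"ty":-0.0155,"tz":0.0333,"wx":0,"wy":0,"wz":0,"claw":-0.1},{"tx":0,"ty":-0.0155,"tz":0.0333,"wx":0,"wy":0,"wz":0,"claw":-0.1},{"tx":0,"ty":-0.0155,"tz":0.0333,"wx":0,"wy":0,"wz":0,"claw":-0.1},{"tx":0,"ty":-0.0155,"tz":0.0333,"wx":0,"wy":0,"wz":0,"claw":-0.1},{"tx":0,"ty":-0.01,"tz":0.0214,"wx":0,"wy":0,"wz":0,"claw":-0.1},{"tx":0,"ty":0,"tz":0,"wx":0,"wy":0,"wz":0,"claw":-0.1},{"tx":0,"ty":0,"tz":0,"wx":0,"wy":0,"wz":0,"claw":-0.1}])

```text
time_s: 13.55
eef_pos: [507.3, 130.6, 83.2]
orientation: [0.123, 0.552, 0.805, 0.178]
wrist_force: [0.8, 0.2, -1.6]
finger_gap: 0.493
finger_force: 30.0
```

Emit:
play_rows(targets=[{"tx":0,"ty":-0.0068,"tz":0.0145,"wx":0,"wy":0,"wz":0,"claw":-0.1},{"tx":0,"ty":-0.0025,"tz":0.0055,"wx":0,"wy":0,"wz":0,"claw":-0.1},{"tx":0,"ty":0,"tz":0,"wx":0,"wy":0,"wz":0,"claw":-0.1}])

```text
time_s: 13.92
eef_pos: [507.0, 130.6, 77.3]
orientation: [0.123, 0.552, 0.805, 0.177]
wrist_force: [-0.4, 0.5, -3.0]
finger_gap: 0.494
finger_force: 30.0
```

Emit:
play_rows(targets=[{"tx":0,"ty":-0.0017,"tz":0.0036,"wx":0,"wy":0,"wz":0,"claw":-0.1},{"tx":0,"ty":0,"tz":0,"wx":0,"wy":0,"wz":0,"claw":-0.1}])

```text
time_s: 14.18
eef_pos: [507.2, 130.6, 76.6]
orientation: [0.123, 0.552, 0.805, 0.178]
wrist_force: [-1.2, -0.3, -1.5]
finger_gap: 0.492
finger_force: 30.0
```

Emit:
play_rows(targets=[{"tx":0,"ty":-0.001,"tz":0.002,"wx":0,"wy":0,"wz":0,"claw":0.02},{"tx":0,"ty":0,"tz":0,"wx":0,"wy":0,"wz":0,"claw":0.06},{"tx":0,"ty":0,"tz":0,"wx":0,"wy":0,"wz":0,"claw":0.1},{"tx":0,"ty":0,"tz":0,"wx":0,"wy":0,"wz":0,"claw":0.14},{"tx":0,"ty":0,"tz":0,"wx":0,"wy":0,"wz":0,"claw":0.17},{"tx":0,"ty":0,"tz":0,"wx":0,"wy":0,"wz":0,"claw":0.17}])

```text
time_s: 14.92
eef_pos: [507.0, 130.6, 75.9]
orientation: [0.123, 0.552, 0.805, 0.177]
wrist_force: [-0.4, -0.1, -2.4]
finger_gap: 0.588
finger_force: 7.8
```

```bash
python3 - <<'E'
from h import *
c,W,L,m,org,yaw,R=jaws();redtin(c,W)
q=L[m&(L[...,0]>115)&(L[...,0]<150)&(L[...,2]>17)];print(np.round([q[:,1].min(),q[:,1].max()],1))
cv2.imwrite("pics/t3.png",cv2.resize(c["image"][110:210,170:303],(665,500),interpolation=2))
E
```

```text
t 14.975 yaw 21.11 pitch 0.08 org [515.3 133.8  11.1] gap 55.1 F [ 0.3  0.6 -2.6] 7.8
tin px [203. 155.] 649 rect [645.2 183.2] [67.1 51.2] 20.5 z 24.5 slope [ 0.006 -0.01 ]
[-40.3  38.5]
```

View pics/t3.png

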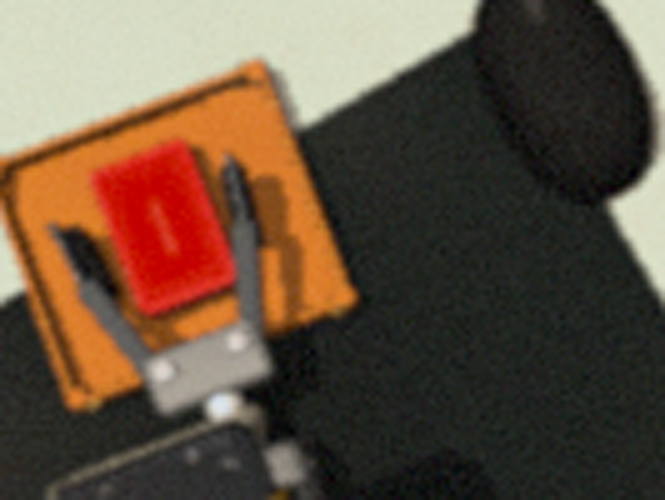

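Tin lies flat in the tray at (165,228) and both pads stand clear of it. Lifting off.

Emit:
play_rows(targets=[{"tx":0,"ty":0.009,"tz":-0.018,"wx":0,"wy":0,"wz":0,"claw":0.17},{"tx":0,"ty":0.0169,"tz":-0.0363,"wx":0,"wy":0,"wz":0,"claw":0.17},{"tx":0,"ty":0.0169,"tz":-0.0363,"wx":0,"wy":0,"wz":0,"claw":0.17},{"tx":0,"ty":0.0169,"tz":-0.0363,"wx":0,"wy":0,"wz":0,"claw":0.17},{"tx":0,"ty":0.0169,"tz":-0.0363,"wx":0,"wy":0,"wz":0,"claw":0.17},{"tx":0,"ty":0,"tz":0,"wx":0,"wy":0,"wz":0,"claw":0.17}])

```text
time_s: 15.72
eef_pos: [507.9, 130.7, 122.3]
orientation: [0.124, 0.552, 0.805, 0.178]
wrist_force: [0.2, 0.1, -1.9]
finger_gap: 0.588
finger_force: 7.8
```

```bash
python3 - <<'E'
from h import *
c,W,L,m,org,yaw,R=jaws();redtin(c,W)
for b in range(60,150,20):
    q=L[m&(L[...,0]>b)&(L[...,0]<b+10)];print(b,np.percentile(q[:,2],[50,90]).round(1))
p,T=tool_pose([462,36,45],-28);rows(p,T,10)
E
```

```text
t 15.775 yaw 21.13 pitch 0.02 org [515.8 134.   56.8] gap 54.7 F [-0.6  0.5 -2.8] 7.8
tin px [202. 155.] 589 rect [648.  178.5] [65.9 52.8] 20.9 z 25.9 slope [ 0.047 -0.276]
60 [40.5 43.1]
80 [41. 44.]
100 [38.5 40.3]
120 [38.3 40.6]
140 [26.8 38.6]
ang [  0.  -20.6  44.5] dist [-53.3 -90.5 -11.8] per row deg 4.91
{'tx': -0.0261, 'ty': -0.0319, 'tz': -0.0096, 'wx': 0.0, 'wy': -0.0115, 'wz': 0.0247}
{'tx': -0.0288, 'ty': -0.0297, 'tz': -0.0086, 'wx': 0.0, 'wy': -0.0115, 'wz': 0.0247}
{'tx': -0.0313, 'ty': -0.0274, 'tz': -0.0075, 'wx': 0.0, 'wy': -0.0115, 'wz': 0.0247}
{'tx': -0.0336, 'ty': -0.0249, 'tz': -0.0063, 'wx': 0.0, 'wy': -0.0115, 'wz': 0.0247}
{'tx': -0.0357, 'ty': -0.0222, 'tz': -0.0051, 'wx': 0.0, 'wy': -0.0115, 'wz': 0.0247}
{'tx': -0.0374, 'ty': -0.0193, 'tz': -0.0038, 'wx': 0.0, 'wy': -0.0115, 'wz': 0.0247}
{'tx': -0.0389, 'ty': -0.0164, 'tz': -0.0024, 'wx': 0.0, 'wy': -0.0115, 'wz': 0.0247}
{'tx': -0.0401, 'ty': -0.0133, 'tz': -0.001, 'wx': 0.0, 'wy': -0.0115, 'wz': 0.0247}
{'tx': -0.0411, 'ty': -0.0101, 'tz': 0.0005, 'wx': 0.0, 'wy': -0.0115, 'wz': 0.0247}
{'tx': -0.0417, 'ty': -0.0069, 'tz': 0.002, 'wx': 0.0, 'wy': -0.0115, 'wz': 0.0247}
```

Emit:
play_rows(targets=[{"tx":-0.0261,"ty":-0.0319,"tz":-0.0096,"wx":0,"wy":-0.0115,"wz":0.0247,"claw":0.17},{"tx":-0.0288,"ty":-0.0297,"tz":-0.0086,"wx":0,"wy":-0.0115,"wz":0.0247,"claw":0.17},{"tx":-0.0313,"ty":-0.0274,"tz":-0.0075,"wx":0,"wy":-0.0115,"wz":0.0247,"claw":0.17},{"tx":-0.0336,"ty":-0.0249,"tz":-0.0063,"wx":0,"wy":-0.0115,"wz":0.0247,"claw":0.17},{"tx":-0.0357,"ty":-0.0222,"tz":-0.0051,"wx":0,"wy":-0.0115,"wz":0.0247,"claw":0.17},{"tx":-0.0374,"ty":-0.0193,"tz":-0.0038,"wx":0,"wy":-0.0115,"wz":0.0247,"claw":0.17},{"tx":-0.0389,"ty":-0.0164,"tz":-0.0024,"wx":0,"wy":-0.0115,"wz":0.0247,"claw":0.17},{"tx":-0.0401,"ty":-0.0133,"tz":-0.001,"wx":0,"wy":-0.0115,"wz":0.0247,"claw":0.17}])

```text
time_s: 16.77
eef_pos: [463.6, 58.2, 110.9]
orientation: [0.175, 0.792, 0.572, 0.126]
wrist_force: [-0.7, -0.7, -2.3]
finger_gap: 0.588
finger_force: 7.8
```

Emit:
play_rows(targets=[{"tx":-0.0411,"ty":-0.0101,"tz":0.0005,"wx":0,"wy":-0.0115,"wz":0.0247,"claw":0.17},{"tx":-0.0417,"ty":-0.0069,"tz":0.002,"wx":0,"wy":-0.0115,"wz":0.0247,"claw":0.17},{"tx":0,"ty":-0.0169,"tz":0.0363,"wx":0,"wy":0,"wz":0,"claw":0.2},{"tx":0,"ty":-0.0169,"tz":0.0363,"wx":0,"wy":0,"wz":0,"claw":0.23},{"tx":0,"ty":-0.0135,"tz":0.029,"wx":0,"wy":0,"wz":0,"claw":0.26},{"tx":0,"ty":0,"tz":0,"wx":0,"wy":0,"wz":0,"claw":0.26},{"tx":0,"ty":0,"tz":0,"wx":0,"wy":0,"wz":0,"claw":0.26}])

```text
time_s: 17.65
eef_pos: [453.9, 40.2, 81.2]
orientation: [0.186, 0.837, 0.503, 0.111]
wrist_force: [-0.0, -0.3, -2.2]
finger_gap: 0.631
finger_force: 6.9
```

```bash
python3 - <<'E'
from h import *
c,W,L,m,org,yaw,R=jaws();redtin(c,W)
for b in range(60,150,20):
    q=L[m&(L[...,0]>b)&(L[...,0]<b+10)];print(b,np.percentile(q[:,2],[50,90]).round(1))
E
```

```text
t 17.7 yaw -27.93 pitch -0.03 org [462.   36.   16.7] gap 59.0 F [-0.1  0.4 -1.9] 6.9
tin px [203. 155.] 642 rect [646.6 183.2] [64.6 43.9] 20.9 z 24.5 slope [0.014 0.005]
60 [39.3 41.2]
80 [38.  40.9]
100 [36.8 38.6]
120 [32.  37.5]
140 [24.7 37.1]
```

Emit:
play_rows(targets=[{"tx":0,"ty":-0.0135,"tz":0.029,"wx":0,"wy":0,"wz":0,"claw":0.26},{"tx":0,"ty":-0.0068,"tz":0.0145,"wx":0,"wy":0,"wz":0,"claw":0.26},{"tx":0,"ty":0,"tz":0,"wx":0,"wy":0,"wz":0,"claw":0.26},{"tx":0,"ty":0,"tz":0,"wx":0,"wy":0,"wz":0,"claw":0.26}])

```text
time_s: 18.2
eef_pos: [453.8, 40.2, 69.2]
orientation: [0.186, 0.837, 0.503, 0.111]
wrist_force: [-0.2, -0.3, -2.3]
finger_gap: 0.635
finger_force: 6.9
```

Emit:
play_rows(targets=[{"tx":0,"ty":-0.0034,"tz":0.0072,"wx":0,"wy":0,"wz":0,"claw":0.26},{"tx":0,"ty":0,"tz":0,"wx":0,"wy":0,"wz":0,"claw":0.26},{"tx":0,"ty":0,"tz":0,"wx":0,"wy":0,"wz":0,"claw":0.26}])

```text
time_s: 18.58
eef_pos: [453.7, 40.2, 67.3]
orientation: [0.186, 0.837, 0.503, 0.111]
wrist_force: [0.0, -0.6, -1.2]
finger_gap: 0.635
finger_force: 6.9
```

Emit:
play_rows(targets=[{"tx":0,"ty":-0.0017,"tz":0.0036,"wx":0,"wy":0,"wz":0,"claw":0.26},{"tx":0,"ty":0,"tz":0,"wx":0,"wy":0,"wz":0,"claw":0.26},{"tx":0,"ty":0,"tz":0,"wx":0,"wy":0,"wz":0,"claw":0.26}])

```text
time_s: 18.95
eef_pos: [453.7, 40.2, 66.2]
orientation: [0.186, 0.837, 0.503, 0.111]
wrist_force: [0.3, -0.4, -2.9]
finger_gap: 0.635
finger_force: 6.9
```

Emit:
play_rows(targets=[{"tx":0,"ty":-0.0017,"tz":0.0036,"wx":0,"wy":0,"wz":0,"claw":0.26},{"tx":0,"ty":-0.001,"tz":0.002,"wx":0,"wy":0,"wz":0,"claw":0.26},{"tx":0,"ty":0,"tz":0,"wx":0,"wy":0,"wz":0,"claw":0.26},{"tx":0,"ty":0,"tz":0,"wx":0,"wy":0,"wz":0,"claw":0.26}])

```text
time_s: 19.45
eef_pos: [454.0, 40.2, 65.3]
orientation: [0.186, 0.836, 0.503, 0.111]
wrist_force: [-4.3, 1.4, 7.2]
finger_gap: 0.631
finger_force: 7.1
```

Sole is on the mat. Releasing.

Emit:
play_rows(targets=[{"tx":0,"ty":0,"tz":0,"wx":0,"wy":0,"wz":0,"claw":0.32},{"tx":0,"ty":0,"tz":0,"wx":0,"wy":0,"wz":0,"claw":0.4},{"tx":0,"ty":0,"tz":0,"wx":0,"wy":0,"wz":0,"claw":0.6},{"tx":0,"ty":0,"tz":0,"wx":0,"wy":0,"wz":0,"claw":1},{"tx":0,"ty":0,"tz":0,"wx":0,"wy":0,"wz":0,"claw":1},{"tx":0,"ty":0,"tz":0,"wx":0,"wy":0,"wz":0,"claw":1},{"tx":0,"ty":0,"tz":0,"wx":0,"wy":0,"wz":0,"claw":1}])

```text
time_s: 20.32
eef_pos: [453.7, 40.2, 64.6]
orientation: [0.186, 0.837, 0.503, 0.111]
wrist_force: [0.8, -0.0, 0.1]
finger_gap: 1.0
finger_force: 0.0
```

Emit:
play_rows(targets=[{"tx":0,"ty":0,"tz":-0.04,"wx":0,"wy":0,"wz":0,"claw":1},{"tx":0,"ty":0,"tz":-0.08,"wx":0,"wy":0,"wz":0,"claw":1},{"tx":0,"ty":0,"tz":-0.1,"wx":0,"wy":0,"wz":0,"claw":1},{"tx":0,"ty":0,"tz":-0.12,"wx":0,"wy":0,"wz":0,"claw":1},{"tx":0,"ty":0,"tz":-0.12,"wx":0,"wy":0,"wz":0,"claw":1},{"tx":0.1,"ty":-0.1,"tz":-0.1,"wx":0,"wy":0,"wz":0,"claw":1},{"tx":0.15,"ty":-0.1,"tz":0,"wx":0,"wy":0,"wz":0,"claw":1},{"tx":0.15,"ty":-0.05,"tz":0,"wx":0,"wy":0,"wz":0,"claw":1}])

```text
time_s: 21.32
eef_pos: [397.4, 184.5, 165.7]
orientation: [0.186, 0.836, 0.503, 0.112]
wrist_force: [-0.4, -0.2, -0.1]
finger_gap: 0.998
finger_force: 0.0
```

```bash
python3 - <<'E'
from h import *
c=optics.capture("top");W=cloud(c);redtin(c,W);s=optics.capture("scene")
o=obs()[0];print(o["time_s"],o["eef_pos"],o["wrist_force"])
k=np.zeros((600,800,3),np.uint8);k[:300,:]=cv2.resize(c["image"][90:270,100:580],(800,300));k[300:]=cv2.resize(s["image"][120:300,80:560],(800,300));cv2.imwrite("pics/end.png",k)
E
```

```text
tin px [203. 155.] 644 rect [646.7 183.2] [64.8 43.2] 21.5 z 24.4 slope [0.015 0.02 ]
21.425 [398.6545268  186.27089795 165.29483273] [-0.14697444 -0.10122788  0.16881426]
```

View pics/end.png

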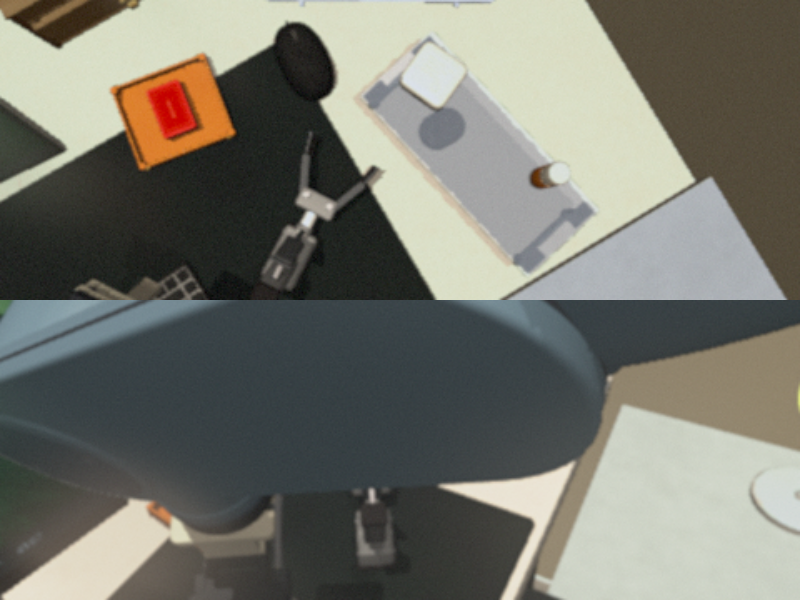

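The final view shows the tin flat in the tray at (172,108) and the reacher standing upright with open jaws, clear of the tray. The other items are where they were, and the gripper touches nothing.

```bash
python3 -c "
from rig import manip
print(manip.close_job())"
```

```text
the job is handed in; nothing more can be done
None
```

The job is handed in at about 21 s: the tin lies flat in the leather tray, the reacher stands upright on the desk mat with its jaws clear of the tray, and the earbud case, mouse and glue stick look unmoved in the last top view.

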